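# Throw off the jack's pawl and let the stone down

## Task

The small ratchet jack on the pantry worktop is holding up a piece of stone. Take the wooden-handled rod from its tray, put the rod under the jack's weighted pawl tail and flick the tail right over to its stop so that the pawl is off the rack (only the rod may touch the tail, and do not force it), and then push the deck down by its bare part, without excessive force, until it bears firmly on its rest, with the stone left untouched and lying on the deck. Lay the rod back in its tray and leave everything else on the worktop alone.

Things in the scene. Friction and masses are not known exactly. Their poses are not given: they have to be found in the camera images.
- jack: Ratchet jack, fixed, on a plywood packing board 6 to 30 mm high. Origin: underside of its foot plate, under the axis of its upright rack bar; z up. Foot plate 140 (x) x 270 (y, -70 to +200) x 12 mm. Rack bar 30 x 30 mm, top 172 mm above the origin, teeth on its -y face (to y = -23 mm). A carriage slides on the bar; its deck sticks out to +y, the pawl's tail to -y.
- lowered (a joint): How far the carriage has been lowered from its start, m, 0 to 0.074. Deck underside is 108 mm - lowered above the jack's origin. The carriage is stiff on the bar: it stays where it is left and, once the pawl is off, slides down under 8 to 14 N of push (differs with the stone's weight). With the pawl on the rack a tooth stops it at once (tooth pitch 16 mm).
- deck: Deck plate of the carriage, 110 mm (x) x 185 mm (y from +22 to +207 mm from the bar's axis), 8 mm thick; axes as the jack's, origin on the bar's axis at the height of the plate's underside. The part from y = +25 to about +100 mm is bare.
- press (a point): Middle of the bare part of the deck, on its top face (116 mm - lowered above the jack's origin, 70 mm to +y of the bar's axis). Push here. The carriage's sleeve (45 mm tall from the deck's underside up, 44 mm wide) is between y = -29 and +22 mm.
- rest: Steel block (34 mm square) on the foot plate under press, with a rubber-topped screw whose top is 35 to 56 mm above the jack's origin: set differently each time, not measured, so feel for it. Where the deck meets it, resistance climbs by about 7 N per mm above the sliding force; pushed with 17 to 21 N in all, the deck bears firmly and stays seated. Over 26 N on the deck is too much.
- pawl (a joint): Angle of the pawl, rad: about 0 while its toe lies against the rack (on), 1.75 at its stop when thrown right over (off). It grows as the tail is lifted from the -y side up and over towards +y. The pivot is stiff: the tail stays where it is left, so the rod must take it all the way; at the stop the resistance rises sharply.
- pivot (a point): Point on the pawl's pivot axis (which runs along the jack's x axis) level in x with the middle of the tail's bar: 34 mm to -x and 21 mm to -y of the bar's axis, 148 mm - lowered above the jack's origin. It moves with the carriage.
- tail: Pawl's tail: steel bar 12 mm wide (x), 6 mm thick, with a dark weight (26 mm diameter, 28 mm along x) centred 60 mm out from the pivot axis. At pawl 0 it points to the jack's -y, 35 degrees up; at pawl p it is turned p further up and over. It is on the -x side of the sleeve, free below. Origin on the pivot axis at the bar. Lifting takes 2 to 8 N; over 15 N of rod on tail is too much.
- rod_grip (a point): Centre of the rod's wooden handle: 84 mm long (x), 20 mm wide (y), 30 mm high (z). From its +x end a steel shaft of 9 mm diameter runs 100 mm on along +x at half height; its tip is 142 mm from this point. The rod lies on its handle; 0.15 kg, balance point about 25 mm to +x of this point. Under load it can turn a little in the grip.
- tray_mid (a point): Centre of the inner floor of the rod's grey tray, 4 mm above the worktop; tray fixed, 270 (x) x 140 (y) mm outside, walls 4 mm thick and 18 mm high. x along its length.
- stone_mid (a point): Centre of the stone, a loose slab 90 x 85 x 26 mm lying on the outer half of the deck, about 155 mm to +y of the bar's axis. 0.35 to 0.65 kg.
- mug_a: White mug, 80 mm diameter, 95 mm tall, bystander. Origin under its centre.
- mug_b: White mug, 82 mm diameter, 90 mm tall, bystander. Origin under its centre.
- torch: Black torch lying down, 125 mm long, 34 mm thick, bystander. Origin under its middle.
- driver: Screwdriver lying down, about 200 mm, bystander. Origin under its middle.
- bin: Open blue parts bin 160 x 110 x 55 mm, bystander. Origin under its centre.
- spray: Green bottle, 60 mm diameter, 170 mm tall, bystander. Origin under its centre.
- tape: Roll of tape lying flat, 90 mm diameter, 24 mm high, bystander. Origin under its centre.
- hinge: Steel cupboard hinge lying flat, about 80 mm long, 12 mm high, bystander. Origin under its arm.
Things that resemble listed ones, but are neither listed nor needed, are in the scene too. Of the things shaped like the part that bears rod_grip, the wooden one is meant. Leave any black look-alike of the part that bears stone_mid alone.

How it is judged:
On the way, in this order (a step that is already met when the one before it is completed fails the run):
1. the pawl is thrown right over to its stop, off the rack (value of joint pawl above 1.6 rad), for 0.2 s.
2. the deck bears on its rest (contact force between deck and rest above 4 N), for 0.2 s.
At the end, for the whole second after the job is handed in: Pawl thrown over to its stop (above 1.6 rad, stop at 1.75), deck bearing on its rest with more than 3 N and still, the stone flat on the deck within about 35 mm of the deck's middle line and of its starting distance from the bar, the rod at rest with its handle on the tray's floor (value of joint pawl above 1.6 rad and contact force between deck and rest above 3 N and velocity of joint lowered between -0.005 and 0.005 m/s and angle between stone_mid's own z axis and vertical below 0.1 rad and y of stone_mid in the frame of deck between 0.12 and 0.19 m and x of stone_mid in the frame of deck between -0.035 and 0.035 m and z of stone_mid in the frame of deck below 0.026 m and x of rod_grip in the frame of tray_mid between -0.125 and 0.125 m and y of rod_grip in the frame of tray_mid between -0.06 and 0.06 m and z of rod_grip in the frame of tray_mid below 0.025 m and linear speed of rod below 0.02 m/s); the robot touches nothing.
It fails at once if more than 26 N pushed on the deck (contact force between any of the fingers, the arm, rod and deck above 26 N).
It fails at once if more than 15 N between rod and pawl tail (contact force between rod and tail above 15 N).
It fails at once if the pawl's tail touched by the hand in place of the rod (contact force between any of the fingers, the arm and tail above 0.5 N).
It fails at once if the stone touched by hand or rod, or tipped (contact force between any of the fingers, the arm, rod and stone above 0.5 N or angle between stone_mid's own z axis and vertical above 0.2 rad).
It fails at once if a bystander moved more than 4 cm (distance of any of mug_a, mug_b, torch, driver, bin, spray, tape, hinge from where it was at the start of the episode above 0.04 m).
It also fails if it takes over 72 s, if anything falls off the work surface, if the arm or the gripper's body presses on something with over 40 N, if the wrist force passes 120 N, or if a joint passes its speed limit or range.

## Robot

A 6-joint arm with a two-finger parallel gripper is mounted at the origin on the work surface. World frame = base frame: x ahead of the robot, y to its left, z up, the work surface at z = 0. Lengths are in m, angles in rad, forces in N, time in s.
With the tool pointing down it reaches from about 0.35 to 0.975 m from the base axis. Payload 7.1 kg.
Tool frame: the origin (TCP) lies at the very end of the fingers, on their centre line; the grasp point (between the pads) lies 19 mm behind it; x points along the fingers, z is the direction in which the jaws open and shut, and the axes are right-handed (so a half turn about x gives the same grasp; the last joint's range is limited). The gripper opens to 88 mm and grips with 3 to 60 N. Pads are 20 mm wide; open, the fingers measure 115 mm over their backs; the gripper's body (75 mm by 178 mm) begins 61 mm behind the grasp point.
Start: joints at [-1.235, 0.423, 1.63, -0, 1.089, -0.019], TCP at [0.217, -0.586, 0.223] pointing down, gripper open.
Joint ranges: [-3, 3], [-0.9, 2.11], [0.09, 2.58], [-1.31, 4.45], [0.11, 2.69], [-2.54, 2.54]. Speed limits (rad/s): [2.39, 2.39, 3.01, 3.14, 3.14, 3.14].

## Interface

Orientations are given as a unit quaternion [x, y, z, w].
In Python, from station import r gives the robot as it stands.
- The arm moves only by the tool drive_tool, never from a script. Its argument "deltas" is one flat list of numbers, 5 for each row, row after row: the opening in per cent of the stroke, from 0 (shut) to 100 (fully open), then the shift along the tool's x, y, z in cm, then the turn about the tool's x in degrees. A call has 1 to 8 rows; each row is the pose to reach, as a shift and turn from the pose commanded when the call began, along the tool's axes at that moment; what a row does not reach only later rows make up. A row lasts 1/10 s, in which the tool goes at most 50 mm and 8.59 degrees, less where a joint would pass 70% of its speed; a pose out of reach is approached as far as the arm can. A call with a gripper value outside its range is refused whole. The fingers move at their own pace and stop on an object; the grip force is fixed at half the most. Time passes only in rows, so rows that repeat a pose let the fingers close. It gives the time, the measured TCP pose, the force and the opening at its end, in the units of the state.
- r.sense(): the state, without advancing time (a new reading comes with each control period).
- r.camera(name): name is "scene" or "top"; returns a dict with "frame" (384x512x3 uint8, red, green, blue), "vertical_fov" (degrees; the focal length in pixels is half the picture's height over the tangent of half this angle, whatever the lens; pixels are square), "cx", "cy" (the principal point, pixels), "R" (3x3) and "t" (3): a world point X has camera coordinates R X + t. Camera axes: x right, y down, z forward; pixel columns grow to the right and rows downward; lengths in m; the calibration is good to about 2 mm. A picture is of the moment at which its call begins. There is no depth.
- r.hand_in(): hands the job in, once; it reports no verdict.
The state is a dict: "time_s": time; "joint_pos": joint angles; "dq": joint speeds; "tau": joint torques, N m; "ee_pos": TCP position; "tcp_rot": TCP orientation; "force": force on the tool from outside, world axes, zero at the start; "wrist_torque": the same for the moment, N m; "grip_width": opening from 0.0 (shut) to 1.0 (fully open).
Only numpy, scipy, OpenCV 4.12 (cv2) and the standard library are available. Lean on these libraries where they do the work, as an engineer would, in place of code of your own. Each camera call takes 0.05 s, during which the arm holds its last target. There are 200 camera calls.

## Working session

There is one attempt and no reset: what is moved stays moved. The work goes in short steps, Python scripts to look and compute and a tool call to move; the robot and the scene stay as the last step left them, time stands still between calls to the robot, and variables do not carry over. Pictures are saved under pics/ and viewed, about 8 in all and at most 12, crops included, and the job is handed in when it is done.

Besides the shell and the picture viewer there is one more tool, called as name(argument=value, ...), one argument or row to a line, values as JSON. drive_tool: Moves the arm, as the interface text tells. Its arguments: {"type":"object","properties":{"deltas":{"type":"array"}},"required":["deltas"]}

```bash
mkdir -p pics; cat > h.py <<'E'
import numpy as np, cv2
from station import r
def snap(n,fn,crop=None,s=1.5):
    c=r.camera(n); f=c["frame"][:,:,::-1]
    np.savez('pics/'+n+'.npz',**c)
    if crop: f=f[crop[1]:crop[3],crop[0]:crop[2]]
    cv2.imwrite('pics/'+fn,cv2.resize(f,None,fx=s,fy=s,interpolation=cv2.INTER_CUBIC)); return c
def K(c):
    f=c["frame"].shape[0]/2/np.tan(np.radians(float(c["vertical_fov"]))/2); return f
def ray(c,u,v):
    f=K(c); d=np.array([(u-c["cx"])/f,(v-c["cy"])/f,1.]); R=c["R"]; return -R.T@c["t"],R.T@d
def onz(c,u,v,z):
    o,d=ray(c,u,v); return o+d*(z-o[2])/d[2]
def proj(c,X):
    p=c["R"]@np.array(X)+c["t"]; f=K(c); return p[:2]/p[2]*f+[c["cx"],c["cy"]]
def load(n): return dict(np.load('pics/'+n+'.npz'))
E
python3 - <<'E'
from h import *
for n in("scene","top"):
    c=snap(n,n+"1.png"); print(n,-c["R"].T@c["t"],c["R"][2],K(c),c["cx"],c["cy"])
print(r.sense())
E
```

```text
scene [1.1541485  0.78826158 1.29413489] [-0.36766466 -0.52958947 -0.76443292] 379.35646401624706 252.38577404109552 185.62200818681234
top [ 0.39429385 -0.02080605  1.91764827] [ 0.10747591  0.00204777 -0.99420558] 478.0080324337714 259.1420230368114 184.03347915237276
{'time_s': 0.1, 'joint_pos': array([-1.23499435e+00,  4.23744037e-01,  1.63059793e+00, -4.54295222e-06,
        1.08860530e+00, -1.89779101e-02]), 'dq': array([ 4.43721075e-05, -2.32158639e-03, -1.93133884e-03,  4.02431893e-04,
        9.23734728e-04, -7.56515315e-04]), 'tau': array([ 2.34262870e-04, -5.45610809e+01, -2.74326718e+01,  6.45875372e-02,
        1.88276125e-02, -4.12520569e-05]), 'ee_pos': array([ 0.21698709, -0.58559429,  0.22199831]), 'tcp_rot': array([ 0.4042024 ,  0.58077331, -0.40364273,  0.57999597]), 'force': array([-0.67374777, -0.42571842,  0.02133163]), 'wrist_torque': array([-0.02395955,  0.0571624 ,  0.05803283]), 'grip_width': 0.9971294763549814}
```

View pics/scene1.png

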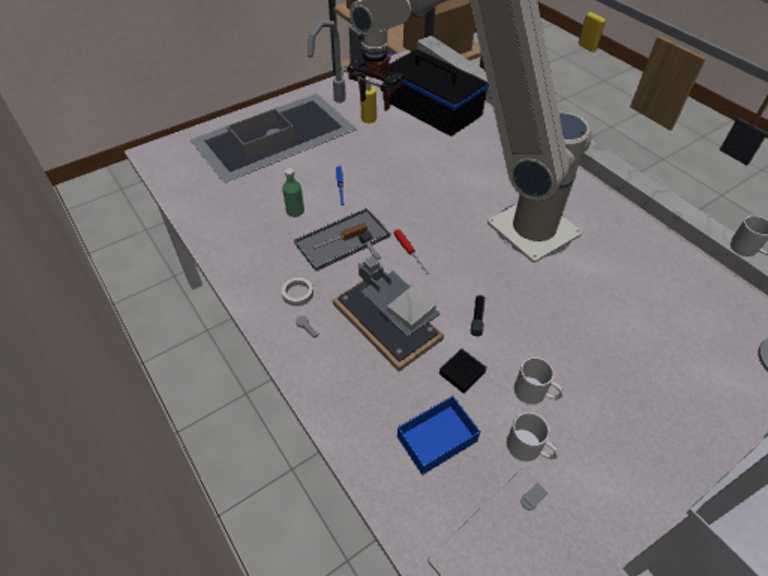

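View pics/top1.png

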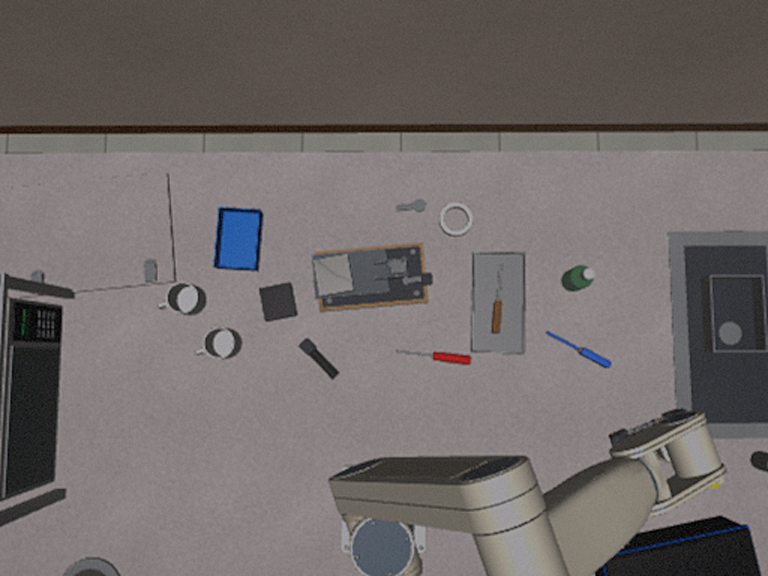

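The scene is understood: jack at about (375,275) and tray at about (498,302) in the top view. Image up is world +x and left is +y. The rod's handle is at (496,316) with its tip up at (502,265). Next, a closer crop.

```bash
python3 - <<'E'
from h import *
c=load("top"); f=c["frame"][155:245,200:360,::-1]; cv2.imwrite('pics/t2.png',cv2.resize(f,None,fx=5,fy=5,interpolation=cv2.INTER_CUBIC))
c=load("scene"); f=c["frame"][130:250,190:310,::-1]; cv2.imwrite('pics/s2.png',cv2.resize(f,None,fx=5,fy=5,interpolation=cv2.INTER_CUBIC))
E
```

```text
(no output)
```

View pics/t2.png

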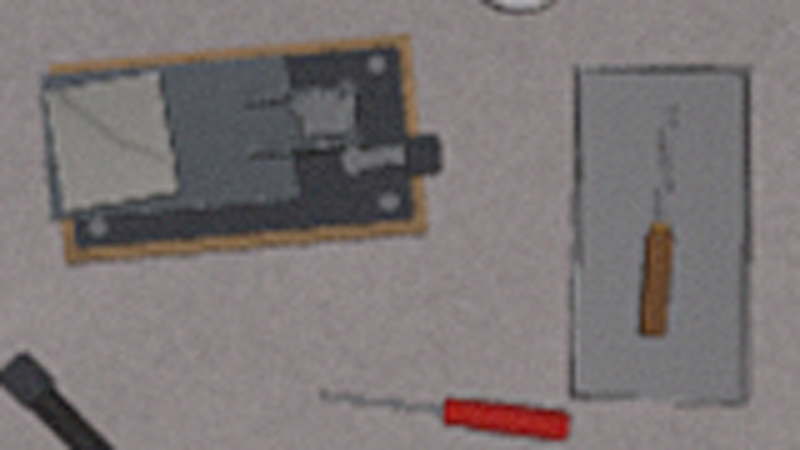

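View pics/s2.png

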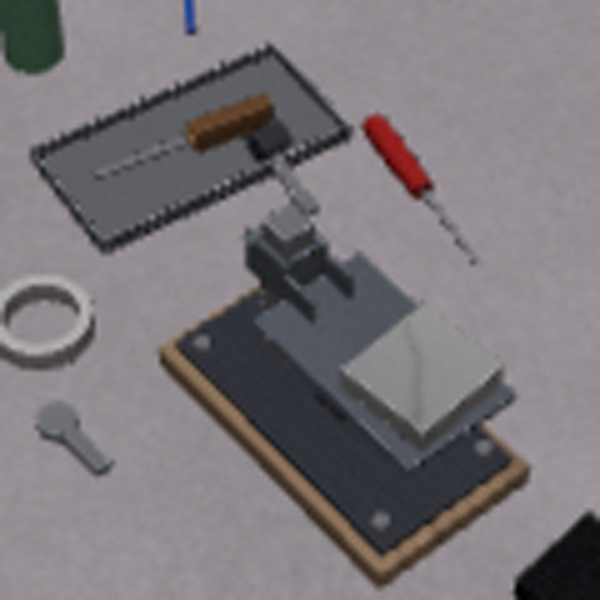

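Everything is visible in these crops. I'll fit the jack's pose and the board height by least squares over deck, foot and weight corners in both views, and the rod and tray the same way.

```bash
cat > fit.py <<'E'
from h import *
from scipy.optimize import least_squares as LS
T,S=load("top"),load("scene")
t=lambda u,v:(T,np.array([u/5+200,v/5+155])-.4); s=lambda u,v:(S,np.array([u/5+190,v/5+130])-.4)
def fit(obs,x0,hz):
    def X(p,q):
        c,sn=np.cos(p[2]),np.sin(p[2]); return np.array([p[0]+c*q[0]-sn*q[1],p[1]+sn*q[0]+c*q[1],q[2]+(p[3] if hz else 0)])
    g=lambda p:np.concatenate([proj(o[0],X(p,np.array(q)/1e3))-o[1] for o,q in obs])
    a=LS(g,x0,loss='soft_l1'); print(np.round(a.x,4)); print(np.round(a.fun.reshape(-1,2),1).tolist()); return a.x,X
J,X=fit([(t(42,75),(55,207,116)),(t(52,217),(-55,207,116)),(t(285,55),(55,22,116)),(t(300,198),(-55,22,116)),
 (t(405,50),(70,-70,12)),(t(413,220),(-70,-70,12)),(t(75,250),(-70,200,12)),(t(425,155),(-34,-70,184)),
 (s(415,468),(55,207,116)),(s(515,398),(-55,207,116)),(s(257,320),(55,22,116)),(s(380,558),(70,200,12)),(s(527,465),(-70,200,12)),(s(166,352),(70,-70,12)),(s(268,138),(-34,-70,182))],[.6,.05,0,.015],1)
for n,q in dict(press=(0,70,116),pivot=(-34,-21,148),weight=(-34,-70,182),bar=(0,0,172),stone=(0,155,129)).items(): print(n,np.round(X(J,np.array(q)/1e3),4))
if __name__=="__main__":
    fit([(t(577,68),(135,70,18)),(t(748,70),(135,-70,18)),(t(745,402),(-135,-70,18)),(t(573,397),(-135,70,18)),(s(268,45),(-135,-70,18)),(s(350,130),(-135,70,18)),(s(35,152),(135,-70,18)),(s(107,248),(135,70,18))],[.5,-.25,0],0)
    fit([(t(656,225),(42,0,34)),(t(653,335),(-42,0,34)),(t(671,105),(142,0,19)),(s(268,98),(-42,0,34)),(s(95,177),(142,0,19)),(s(189,132),(42,0,34))],[.5,-.25,0],0)
E
python3 fit.py
```

```text
[ 0.6041 -0.0352  0.0753  0.0146]
[[0.1, -0.1], [0.0, 0.5], [0.3, 0.1], [-0.4, 0.4], [-0.8, -0.7], [0.5, 0.2], [0.2, -0.5], [-0.5, -0.4], [-1.3, 1.0], [0.5, -0.1], [-0.4, 0.4], [0.6, -1.0], [-2.4, -1.1], [2.3, -2.0], [0.4, 1.8]]
press [0.5988 0.0346 0.1306]
pivot [ 0.5718 -0.0587  0.1626]
weight [ 0.5754 -0.1075  0.1966]
bar [ 0.6041 -0.0352  0.1866]
stone [0.5924 0.1194 0.1436]
[ 0.5324 -0.3045 -0.0234]
[[-0.9, -1.6], [-0.2, -1.3], [0.5, 0.0], [-0.6, 0.3], [1.4, -0.9], [1.0, -1.0], [-0.6, -0.6], [-0.3, -1.0]]
[ 0.4935 -0.2987 -0.1051]
[[0.9, -0.1], [-0.3, -0.8], [-0.5, -0.6], [0.7, -0.3], [0.1, -0.3], [0.5, -1.0]]
```

```bash
cat >> h.py <<'E'
from scipy.spatial.transform import Rotation as Ro
def to(P,yaw_z):
    """delta (cm,deg) to TCP P with jaw axis (tool z) at world heading yaw_z, mod 180"""
    s=r.sense(); M=Ro.from_quat(s["tcp_rot"]).as_matrix()
    cur=np.arctan2(M[1,2],M[0,2]); d=(yaw_z-cur+np.pi/2)%np.pi-np.pi/2
    # tool x points down: turn about it is clockwise from above
    print("delta cm",np.round(M.T@(np.array(P)-s["ee_pos"])*100,2),"turn deg",round(np.degrees(-d),2),"j6",round(s["joint_pos"][5],2),"axes",np.round(M,3).tolist(),"F",s["force"].round(2),"w",s["grip_width"],"p",s["ee_pos"].round(4),s["time_s"])
E
python3 - <<'E'
from h import *
y=-.105; g=np.array([.4935,-.2987])+.026*np.array([np.cos(y),np.sin(y)]); print(g)
to([*g,.12],y+np.pi/2)
E
```

```text
[ 0.51935681 -0.30142499]
delta cm [ 10.22  38.23 -16.13] turn deg 26.34 j6 -0.02 axes [[-0.0, 0.938, 0.347], [0.001, 0.347, -0.938], [-1.0, 0.0, -0.001]] F [-0.67 -0.43  0.02] w 0.9971294763549814 p [ 0.217  -0.5856  0.222 ] 0.1
```

drive_tool(
  deltas=[60, 0, 5, -2, 3, 60, 0, 10, -4, 6, 60, 0, 15, -6, 9, 60, 0, 19, -8, 13, 60, 2, 24, -10, 17, 60, 5, 29, -12, 21, 60, 8, 34, -14, 24, 60, 10.2, 38.2, -16.1, 26.3],
)

```text
time_s: 0.9
ee_pos: [0.4963, -0.3251, 0.1367]
tcp_rot: [-0.526, -0.473, 0.526, -0.473]
force: [0.7, -0.7, -0.4]
grip_width: 0.6
```

drive_tool(
  deltas=[60, 0, 0, 0, 0, 60, 0, 0, 0, 0],
)

```text
time_s: 1.1
ee_pos: [0.4953, -0.3255, 0.1369]
tcp_rot: [-0.524, -0.475, 0.525, -0.473]
force: [-0.2, -0.2, 0.7]
grip_width: 0.597
```

```bash
python3 - <<'E'
from h import *
to([.5194,-.3014,.007],-.105+np.pi/2)
snap("scene","s3.png",(190,110,310,210),6)
c=load("scene"); print([proj(c,p).round(1) for p in ([.5194,-.3014,.034],)])
E
```

```text
delta cm [12.99  2.18 -2.63] turn deg 0.21 j6 1.07 axes [[-0.002, 0.995, -0.101], [0.001, -0.101, -0.995], [-1.0, -0.002, -0.001]] F [-0.17 -0.15  0.74] w 0.597254744587787 p [ 0.4953 -0.3255  0.1369] 1.1
[array([231. , 153.8])]
```

View pics/s3.png

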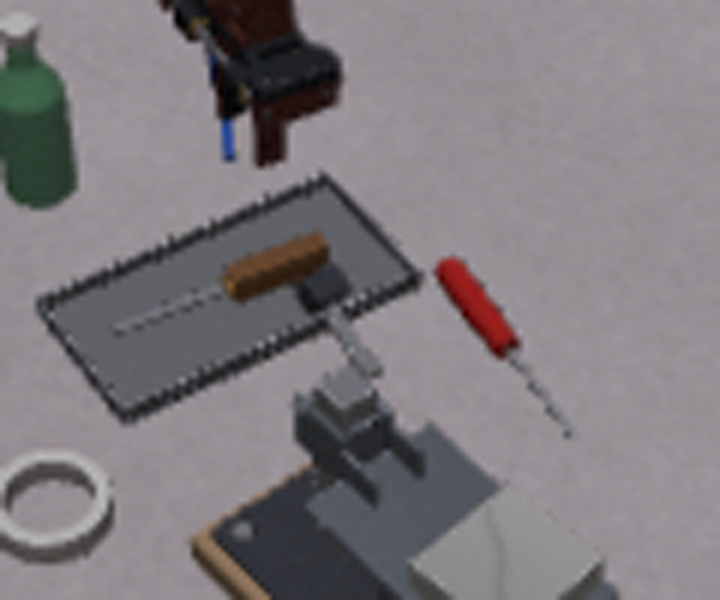

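The view shows the arm clear above the tray, the rod handle around crop (278,265), and the predicted grip point lying on the handle. I'll go down and grip.

drive_tool(
  deltas=[60, 2, 2.2, -2.6, 0, 60, 5, 2.2, -2.6, 0, 60, 8, 2.2, -2.6, 0, 60, 11, 2.2, -2.6, 0, 60, 12.9, 2.2, -2.6, 0, 60, 12.9, 2.2, -2.6, 0],
)

```text
time_s: 1.75
ee_pos: [0.5176, -0.3037, 0.0071]
tcp_rot: [-0.525, -0.474, 0.526, -0.472]
force: [-0.4, 0.6, -0.2]
grip_width: 0.601
```

```bash
python3 - <<'E'
from h import *
to([.5194,-.3014,.007],-.105+np.pi/2)
E
```

```text
delta cm [ 0.01  0.16 -0.25] turn deg -0.07 j6 1.13 axes [[-0.003, 0.994, -0.106], [0.002, -0.106, -0.994], [-1.0, -0.003, -0.001]] F [-0.42  0.55 -0.23] w 0.6010807886384706 p [ 0.5176 -0.3037  0.0071] 1.75
```

drive_tool(
  deltas=[60, 0, 0.2, -0.2, 0, 0, 0, 0.2, -0.2, 0, 0, 0, 0.2, -0.2, 0, 0, 0, 0.2, -0.2, 0, 0, 0, 0.2, -0.2, 0, 0, 0, 0.2, -0.2, 0, 0, 0, 0.2, -0.2, 0],
)

```text
time_s: 2.45
ee_pos: [0.5224, -0.3014, 0.0093]
tcp_rot: [0.525, 0.473, -0.525, 0.474]
force: [-0.9, -1.7, 5.4]
grip_width: 0.223
```

drive_tool(
  deltas=[0, -1, 0, 0, 0, 0, -4, 0, 0, 0, 0, -8, 0, 0, 0, 0, -12, 0, 0, 0, 0, -16, 0, 0, 0, 0, -20, 0, 0, 0, 0, -20, 0, 0, 0],
)

```text
time_s: 3.15
ee_pos: [0.5248, -0.3027, 0.215]
tcp_rot: [0.526, 0.47, -0.524, 0.477]
force: [1.3, -0.1, -1.7]
grip_width: 0.23
```

```bash
python3 - <<'E'
from h import *
to([.5194,-.3014,.007],-.105+np.pi/2)
a=snap("scene","x.png"); b=snap("top","x2.png")
P=r.sense()["ee_pos"]
i=[cv2.resize(c["frame"][int(v)-50:int(v)+50,int(u)-60:int(u)+60,::-1],None,fx=5,fy=5,interpolation=cv2.INTER_CUBIC) for c in(a,b) for u,v in [proj(c,P)]]
print([proj(c,P)-[60,50] for c in (a,b)])
cv2.imwrite("pics/s4.png",cv2.resize(np.vstack(i),(480,800))[:600] if 0 else cv2.resize(np.hstack(i),(800,333)))
E
```

```text
delta cm [20.79 -0.74 -0.15] turn deg 0.05 j6 1.13 axes [[0.009, 0.995, -0.104], [-0.005, -0.104, -0.995], [-1.0, 0.009, 0.004]] F [ 1.34 -0.08 -1.69] w 0.2301616301485356 p [ 0.5248 -0.3027  0.215 ] 3.15
[array([168.77856053,  75.31331371]), array([278.47533181, 149.50549339])]
```

View pics/s4.png

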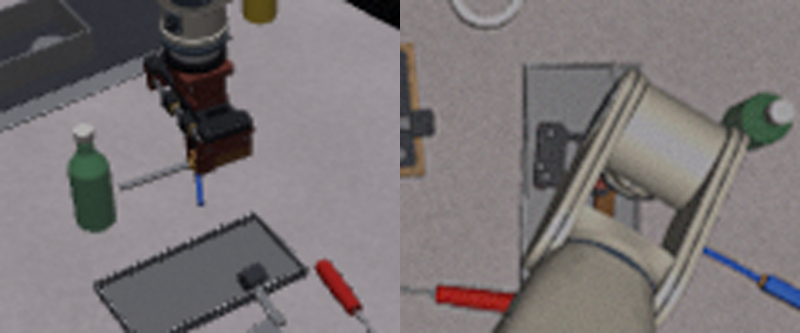

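The rod is held (tip at scene pixel ~(205,131)), seemingly level. I'll check the tip's position against the prediction and work out the approach and the flick arc.

```bash
cat > plan.py <<'E'
from h import *
J=np.array([.6041,-.0352,.0753,.0146]); c,s=np.cos(J[2]),np.sin(J[2])
W=lambda x,y,z:np.array([J[0]+c*x-s*y,J[1]+s*x+c*y,J[3]+z])
def rodyz(th,rho,off=.0075):
    return -.021-rho*np.cos(th)-off*np.sin(th), .148+rho*np.sin(th)-off*np.cos(th)
E
python3 - <<'E'
from plan import *
C=load("scene"); S=r.sense(); P=S["ee_pos"]; M=Ro.from_quat(S["tcp_rot"]).as_matrix()
for L in(.112,.116,.12): print(L,proj(C,P+[0,0,.010]+L*M[:,1]))
print(proj(C,P+[0,0,.010]+.116*M[:,1]+[0,0,-.01]))
L,H=.116,.010
def tcp(tipx,y,z): return W(tipx-L,y,z)-[0,0,H]
t0=np.radians(35)
y,z=rodyz(t0,.036); print("under tail",y,z)
print("stage"); to(tcp(-.09,y-.03,z-.03+.0),J[2]+np.pi/2)
print(tcp(-.02,y,z))
for d in np.linspace(0,100,8): 
    y1,z1=rodyz(t0+np.radians(d),.036); print(round(d),np.round([(y1-y)*100,(z1-z)*100],2))
E
```

```text
0.112 [204.8133627  131.94217697]
0.116 [203.94206924 132.24939712]
0.12 [203.06941202 132.55709815]
[204.1724969  134.03057739]
under tail -0.05479129686703654 0.1625051113764702
stage
delta cm [  7.22 -13.38 -15.28] turn deg -10.28 j6 1.13 axes [[0.001, 0.995, -0.104], [-0.001, -0.104, -0.995], [-1.0, 0.001, 0.001]] F [-1.02 -0.29 -2.12] w 0.22081713572318853 p [ 0.5221 -0.3011  0.2096] 3.25
[ 0.47260727 -0.10006716  0.16710511]
0 [0. 0.]
14 [0.46 0.79]
29 [1.11 1.44]
43 [1.89 1.91]
57 [2.76 2.18]
71 [3.68 2.21]
86 [4.57 2.03]
100 [5.39 1.63]
```

drive_tool(
  deltas=[0, 0, -3, -2, -2, 0, 1, -6, -5, -4, 0, 3, -9, -8, -6, 0, 5, -12, -11, -8, 0, 6.5, -13.4, -15, -10.3, 0, 6.5, -13.4, -17, -10.3, 0, 6.5, -13.4, -17, -10.3, 0, 6.5, -13.4, -17, -10.3],
)

```text
time_s: 4.05
ee_pos: [0.406, -0.1179, 0.1429]
tcp_rot: [0.48, 0.519, -0.481, 0.518]
force: [-0.0, -0.4, -1.9]
grip_width: 0.229
```

drive_tool(
  deltas=[0, 0, 0, 0, 0, 0, 0, 0, 0, 0],
)

```text
time_s: 4.25
ee_pos: [0.4067, -0.119, 0.1437]
tcp_rot: [0.481, 0.518, -0.481, 0.518]
force: [0.2, 0.2, -1.6]
grip_width: 0.229
```

```bash
cat >> plan.py <<'E'
L,H=.113,.010
def tcp(tipx,y,z): return W(tipx-L,y,z)-[0,0,H]
def tip(Lq=None):
    S=r.sense(); P=S["ee_pos"]; M=Ro.from_quat(S["tcp_rot"]).as_matrix(); return P+[0,0,H]+(Lq or L)*M[:,1]
def jf(X): d=np.array(X)-[J[0],J[1],J[3]]; return np.array([c*d[0]+s*d[1],-s*d[0]+c*d[1],d[2]])
E
python3 - <<'E'
from plan import *
print("tip in jack",jf(tip()))
to(tcp(-.02,-.055,.1375),J[2]+np.pi/2)
C=snap("scene","x.png"); T=proj(C,tip()); print(T, proj(C,W(-.034,-.070,.182)))
u,v=[int(a) for a in proj(C,W(-.06,-.06,.16))]
cv2.imwrite("pics/s5.png",cv2.resize(C["frame"][v-40:v+40,u-50:u+50,::-1],None,fx=8,fy=8,interpolation=cv2.INTER_CUBIC)); print(u-50,v-40)
E
```

```text
tip in jack [-0.09017616 -0.06875806  0.13905464]
delta cm [ 0.16  7.02 -1.37] turn deg -0.05 j6 1.18 axes [[0.0, 0.997, 0.074], [-0.0, 0.074, -0.997], [-1.0, 0.0, 0.0]] F [ 0.25  0.21 -1.62] w 0.2294325953737665 p [ 0.4067 -0.119   0.1437] 4.25
[254.5313226  160.21369258] [243.57070342 158.96810494]
200 121
```

View pics/s5.png

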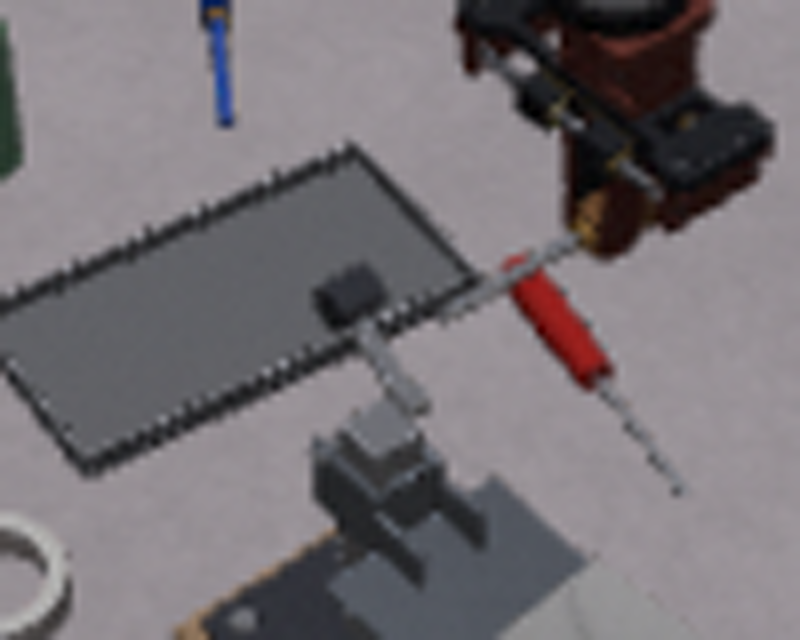

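The tip is seen at pixel (255.4,160.1), predicted (254.5,160.2), and the weight is within 1 px of its prediction. I'll insert the rod under the tail.

drive_tool(
  deltas=[0, 0, 0, -1.4, 0, 0, 0, 2, -1.4, 0, 0, 0, 4, -1.4, 0, 0, 0, 6, -1.4, 0, 0, 0, 7, -1.4, 0, 0, 0, 7, -1.4, 0, 0, 0, 7, -1.4, 0],
)

```text
time_s: 5.0
ee_pos: [0.4742, -0.099, 0.1434]
tcp_rot: [0.481, 0.519, -0.481, 0.518]
force: [0.2, -0.1, -1.3]
grip_width: 0.226
```

```bash
python3 - <<'E'
from plan import *
a=jf(tip()); print("tip in jack",a, r.sense()["force"])
t0=np.radians(35)
for rho in [.036]:
  for d in [0,5,10,20,30,40,50,60,70,80,85,90,95,98,100]:
    y1,z1=rodyz(t0+np.radians(d),rho); print(d,"x",round((a[2]-z1)*100,2),"z",round((a[1]-y1)*100,2))
E
```

```text
tip in jack [-0.02129031 -0.05387263  0.13867534] [ 0.20962958 -0.07300313 -1.30986971]
0 x -2.38 z 0.09
5 x -2.67 z -0.05
10 x -2.95 z -0.21
20 x -3.45 z -0.61
30 x -3.88 z -1.09
40 x -4.22 z -1.63
50 x -4.45 z -2.23
60 x -4.58 z -2.85
70 x -4.6 z -3.49
80 x -4.51 z -4.13
85 x -4.43 z -4.44
90 x -4.31 z -4.74
95 x -4.17 z -5.03
98 x -4.08 z -5.19
100 x -4.01 z -5.3
```

drive_tool(
  deltas=[0, -0.8, 0, 0, 0, 0, -1.5, 0, 0, 0, 0, -1.9, 0, 0, 0, 0, -2.1, 0, 0, 0, 0, -2.3, 0, 0, 0, 0, -2.5, 0, 0, 0, 0, -2.7, 0, -0.05, 0, 0, -2.95, 0, -0.2, 0],
)

```text
time_s: 5.8
ee_pos: [0.4749, -0.0969, 0.1732]
tcp_rot: [0.481, 0.519, -0.481, 0.518]
force: [0.1, -0.9, -0.6]
grip_width: 0.225
```

```bash
python3 - <<'E'
from plan import *
print("tip in jack",jf(tip()), r.sense()["force"])
E
```

```text
tip in jack [-0.02044277 -0.05175104  0.16860233] [ 0.11441497 -0.92811984 -0.64827422]
```

drive_tool(
  deltas=[0, -0.25, 0, -0.2, 0, 0, -0.5, 0, -0.4, 0, 0, -0.7, 0, -0.6, 0, 0, -0.93, 0, -0.88, 0],
)

```text
time_s: 6.2
ee_pos: [0.4744, -0.0887, 0.1826]
tcp_rot: [0.481, 0.518, -0.481, 0.519]
force: [-0.2, -5.7, -3.7]
grip_width: 0.231
```

```bash
python3 - <<'E'
from plan import *
print("tip in jack",jf(tip()), r.sense()["force"])
C=snap("scene","x.png"); T=proj(C,tip()); print(T-[200,121])
u,v=250,161
cv2.imwrite("pics/s6.png",cv2.resize(C["frame"][v-40:v+40,u-50:u+50,::-1],None,fx=8,fy=8,interpolation=cv2.INTER_CUBIC)); print(u-50,v-40)
E
```

```text
tip in jack [-0.02034991 -0.04361227  0.17797797] [-0.19056438 -5.741519   -3.65661148]
[45.03070392 43.90932783]
200 121
```

View pics/s6.png

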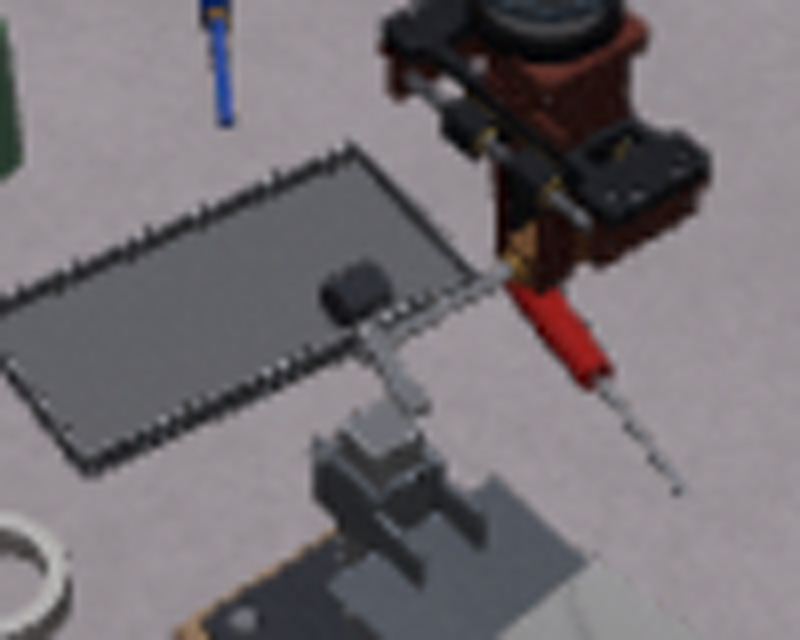

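```bash
python3 - <<'E'
from plan import *
C=load("scene"); q=lambda x,y,z:((proj(C,W(x,y,z))-[200,121])*8).round(0)
for d in (-5,0,5,10,20,30,40,50):
    t=np.radians(35+d); print(d,"weight",q(-.034,-.021-.06*np.cos(t),.148+.06*np.sin(t)),"pt40",q(-.034,-.021-.04*np.cos(t),.148+.04*np.sin(t)),"wt r", q(-.048,-.021-.06*np.cos(t),.148+.06*np.sin(t)))
S=r.sense(); P=S["ee_pos"]; M=Ro.from_quat(S["tcp_rot"]).as_matrix()
for l in (.02,.06,.098,.113): print(l,((proj(C,P+[0,0,H]+l*M[:,1])-[200,121])*8).round(0))
t=jf(tip())-[0,-.021,.148]; print(t,np.degrees(np.arctan2(t[2],-t[1])),np.hypot(t[1],t[2]))
E
```

```text
-5 weight [345. 306.] pt40 [367. 339.] wt r [367. 293.]
0 weight [348. 303.] pt40 [369. 337.] wt r [370. 290.]
5 weight [352. 301.] pt40 [371. 336.] wt r [374. 288.]
10 weight [356. 299.] pt40 [374. 335.] wt r [378. 287.]
20 weight [366. 299.] pt40 [381. 335.] wt r [388. 286.]
30 weight [377. 302.] pt40 [388. 337.] wt r [400. 289.]
40 weight [390. 308.] pt40 [397. 341.] wt r [412. 295.]
50 weight [403. 317.] pt40 [405. 347.] wt r [425. 304.]
0.02 [503. 268.]
0.06 [443. 303.]
0.098 [384. 337.]
0.113 [360. 351.]
[-0.02030883 -0.0223127   0.03036061] 53.68698345858553 0.03767788931930323
```

```bash
python3 - <<'E'
from plan import *
C=load("scene"); A=C["frame"][148:176,234:269,::-1]
T=snap("top","x2.png"); u,v=[int(a) for a in proj(T,W(-.034,-.06,.17))]; print(u-20,v-16)
B=T["frame"][v-16:v+16,u-20:u+20,::-1]
z=lambda a:cv2.resize(a,(400,320),interpolation=cv2.INTER_CUBIC)
cv2.imwrite("pics/s7.png",np.hstack([z(A),z(B)]))
for d in (0,10,20,30,40):
    t=np.radians(35+d); print(d,((proj(T,W(-.034,-.021-.06*np.cos(t),.148+.06*np.sin(t)))-[u-20,v-16])*10).round(0))
print("tip",((proj(T,tip())-[u-20,v-16])*10).round(0),((proj(C,tip())-[234,148])*11.43).round(0))
S=r.sense(); P=S["ee_pos"]; M=Ro.from_quat(S["tcp_rot"]).as_matrix()
o=proj(C,tip()); print([((proj(C,tip()+np.array(e))-o)*11.43).round(0) for e in((.01,0,0),(0,.01,0),(0,0,.01))], S["force"])
E
```

```text
261 169
0 [231. 163.]
10 [214. 162.]
20 [192. 162.]
30 [168. 162.]
40 [141. 163.]
tip [154. 132.] [126. 193.]
[array([-24.,  12.]), array([16., 17.]), array([ -0., -20.])] [-0.96830494 -5.27144533 -3.37781726]
```

View pics/s7.png

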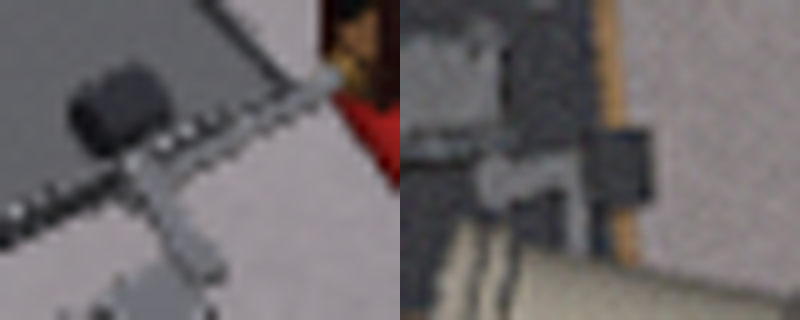

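The top view shows the rod under the bar near the weight's inner edge. The pawl is at about 8°, and the rod tip lags about 9 mm towards −y because it has turned a little in the grip. The force is about 5 N, which is normal lifting force, so I'll continue the arc with lead.

drive_tool(
  deltas=[0, -0.25, 0, -0.2, 0, 0, -0.5, 0, -0.4, 0, 0, -0.75, 0, -0.6, 0, 0, -0.95, 0, -0.85, 0],
)

```text
time_s: 6.7
ee_pos: [0.4737, -0.0797, 0.1921]
tcp_rot: [0.481, 0.518, -0.481, 0.518]
force: [1.9, -4.6, -5.1]
grip_width: 0.229
```

```bash
cat > w.py <<'E'
from plan import *
def weight():
    S=r.sense(); print("tip",jf(tip()).round(4),"F",S["force"].round(1),S["wrist_torque"].round(2))
    # template: dark weight pixels in both views vs predicted weight position
    for n in("scene","top"):
        C=r.camera(n); np.savez('pics/'+n+'.npz',**C); f=cv2.GaussianBlur(C["frame"],(3,3),0).astype(float); g=f.max(2)
        o=[]
        for d in range(-10,111,5):
            t=np.radians(35+d); p=proj(C,W(-.034,-.021-.06*np.cos(t),.148+.06*np.sin(t))); u,v=p.round().astype(int)
            o.append((round(g[v-2:v+3,u-2:u+3].mean()),d))
        print(n,sorted(o)[:6])
E
python3 -c "
from w import *
weight()"
```

```text
tip [-0.0204 -0.0346  0.1875] F [ 1.9 -4.6 -5.1] [-0.7   0.13 -0.39]
scene [(46, 30), (49, 20), (49, 25), (49, 35), (52, 40), (54, 10)]
top [(57, 90), (59, 30), (59, 85), (60, 40), (60, 45), (60, 75)]
```

```bash
python3 - <<'E'
from plan import *
a=jf(tip())
for d in [28,35,42,50,57,64,70,75,80,85,90,95,100]:
    y1,z1=rodyz(np.radians(35+d),.037,-.0055); print(d,"x",round((a[2]-z1)*100,2),"z",round((a[1]-y1)*100,2))
E
```

```text
28 x 0.41 z -0.13
35 x 0.29 z -0.58
42 x 0.22 z -1.03
50 x 0.22 z -1.55
57 x 0.27 z -2.0
64 x 0.39 z -2.45
70 x 0.52 z -2.81
75 x 0.66 z -3.11
80 x 0.83 z -3.39
85 x 1.02 z -3.65
90 x 1.24 z -3.9
95 x 1.47 z -4.12
100 x 1.73 z -4.33
```

drive_tool(
  deltas=[0, -0.05, 0, -0.3, 0, 0, -0.05, 0, -0.6, 0, 0, 0, 0, -0.9, 0, 0, 0, 0, -1.2, 0, 0, 0.05, 0, -1.5, 0, 0, 0.1, 0, -1.8, 0],
)

```text
time_s: 7.4
ee_pos: [0.4726, -0.0616, 0.1915]
tcp_rot: [0.481, 0.518, -0.481, 0.519]
force: [-1.8, -3.6, 1.1]
grip_width: 0.223
```

```bash
python3 -c "
from w import *
weight()"
```

```text
tip [-0.0201 -0.0164  0.187 ] F [-1.8 -3.6  1.1] [-0.55 -0.01 -0.36]
scene [(48, 65), (51, 70), (52, 60), (60, 55), (66, 50), (69, 75)]
top [(57, 90), (58, 85), (60, 80), (60, 95), (61, 75), (62, 70)]
```

```bash
python3 - <<'E'
from plan import *
a=jf(tip())
for o in (.002,-.002):
  for d in [65,70,75,80,85,90,95,100]:
    y1,z1=rodyz(np.radians(35+d),.037,o); print(o,d,"x",round((a[2]-z1)*100,2),"z",round((a[1]-y1)*100,2))
E
```

```text
0.002 65 x 0.2 z 0.06
0.002 70 x 0.25 z -0.26
0.002 75 x 0.33 z -0.57
0.002 80 x 0.44 z -0.88
0.002 85 x 0.57 z -1.17
0.002 90 x 0.73 z -1.45
0.002 95 x 0.92 z -1.72
0.002 100 x 1.12 z -1.97
-0.002 65 x 0.27 z -0.33
-0.002 70 x 0.36 z -0.65
-0.002 75 x 0.47 z -0.95
-0.002 80 x 0.61 z -1.24
-0.002 85 x 0.77 z -1.52
-0.002 90 x 0.96 z -1.78
-0.002 95 x 1.17 z -2.03
-0.002 100 x 1.4 z -2.25
```

drive_tool(
  deltas=[0, 0.1, 0, -0.3, 0, 0, 0.2, 0, -0.6, 0, 0, 0.3, 0, -0.9, 0, 0, 0.45, 0, -1.1, 0, 0, 0.55, 0, -1.25, 0],
)

```text
time_s: 8.0
ee_pos: [0.4715, -0.0493, 0.1855]
tcp_rot: [0.481, 0.518, -0.481, 0.519]
force: [-1.2, -5.5, 3.9]
grip_width: 0.229
```

```bash
python3 -c "
from w import *
weight()"
```

```text
tip [-0.0202 -0.0041  0.1809] F [-1.2 -5.5  3.9] [-1.01 -0.19 -0.57]
scene [(55, 95), (55, 100), (67, 90), (79, 105), (88, 45), (91, 40)]
top [(60, 100), (61, 105), (62, 95), (62, 110), (63, 30), (63, 35)]
```

```bash
python3 - <<'E'
from plan import *
C=load("scene"); A=C["frame"][140:180,234:284,::-1]
T=load("top"); u,v=261,169
B=T["frame"][v-10:v+30,u-30:u+20,::-1]
z=lambda a:cv2.resize(a,(400,320),interpolation=cv2.INTER_CUBIC)
cv2.imwrite("pics/s8.png",np.hstack([z(A),z(B)]))
for d in (80,85,90,95,100):
    t=np.radians(35+d); X=W(-.034,-.021-.06*np.cos(t),.148+.06*np.sin(t))
    print(d,((proj(C,X)-[234,140])*8).round(0),((proj(T,X)-[u-30,v-10])*8+[400,0]).round(0))
E
```

```text
80 [171. 208.] [661. 219.]
85 [177. 217.] [651. 220.]
90 [182. 226.] [641. 221.]
95 [188. 235.] [632. 223.]
100 [193. 245.] [623. 224.]
```

View pics/s8.png

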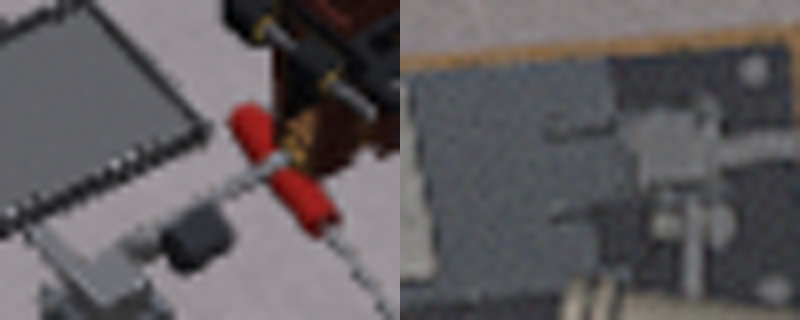

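The weight is at scene (197,238), which matches a pawl of about 98–100°, i.e. the stop. One small nudge will confirm it.

drive_tool(
  deltas=[0, 0.05, 0, -0.05, 0, 0, 0.1, 0, -0.1, 0, 0, 0.1, 0, -0.1, 0],
)

```text
time_s: 8.4
ee_pos: [0.4714, -0.0486, 0.1846]
tcp_rot: [0.481, 0.518, -0.481, 0.519]
force: [-0.6, -5.5, 2.6]
grip_width: 0.23
```

```bash
python3 -c "
from w import *
weight()"
```

```text
tip [-0.0203 -0.0034  0.1801] F [-0.6 -5.5  2.6] [-0.95 -0.22 -0.55]
scene [(55, 100), (56, 95), (68, 90), (79, 105), (87, 45), (90, 40)]
top [(61, 100), (61, 105), (62, 35), (62, 95), (63, 30), (63, 40)]
```

drive_tool(
  deltas=[0, 0.08, 0, -0.08, 0, 0, 0.16, 0, -0.16, 0, 0, 0.2, 0, -0.2, 0, 0, 0.2, 0, -0.2, 0],
)

```text
time_s: 8.9
ee_pos: [0.4712, -0.0466, 0.1826]
tcp_rot: [0.481, 0.518, -0.481, 0.519]
force: [-0.8, -5.8, 1.6]
grip_width: 0.234
```

```bash
python3 -c "
from w import *
weight()"
```

```text
tip [-0.0203 -0.0014  0.1781] F [-0.8 -5.8  1.6] [-0.96 -0.14 -0.53]
scene [(55, 100), (56, 95), (69, 90), (79, 105), (87, 45), (91, 40)]
top [(60, 100), (61, 105), (62, 95), (62, 110), (63, 30), (63, 35)]
```

The pawl is at its stop (no motion with 3 mm more command). I'll back off, withdraw the rod along −x and lift.

drive_tool(
  deltas=[0, -0.4, 0, 0.4, 0, 0, -0.8, 0, 0.8, 0, 0, -1.2, 0, 1.2, 0, 0, -1.5, -3, 1.2, 0, 0, -1.8, -6, 1.2, 0, 0, -2, -9, 1.2, 0, 0, -2, -9.5, 1.2, 0, 0, -2, -9.5, 1.2, 0],
)

```text
time_s: 9.8
ee_pos: [0.377, -0.0654, 0.2029]
tcp_rot: [0.481, 0.518, -0.481, 0.519]
force: [0.9, -0.1, -1.9]
grip_width: 0.231
```

```bash
python3 - <<'E'
from w import *
weight()
to([.5220,-.3014,.06],-.105+np.pi/2)
C=load("scene"); u,v=[int(a) for a in proj(C,tip())]; u-=5;u=max(u,60);print(u-60,v-45,proj(C,tip()))
cv2.imwrite("pics/s9.png",cv2.resize(C["frame"][v-45:v+45,u-60:u+60,::-1],None,fx=6.6,fy=6.6,interpolation=cv2.INTER_CUBIC))
S=r.sense(); P=S["ee_pos"]; M=Ro.from_quat(S["tcp_rot"]).as_matrix()
for l in (.03,.113): print(((proj(C,P+[0,0,H]+l*M[:,1])-[u-60,v-45])*6.6).round(0))
E
```

```text
tip [-0.1157 -0.0131  0.1983] F [ 0.9 -0.1 -1.9] [ 0.   -0.02  0.04]
scene [(54, 100), (58, 95), (72, 90), (78, 105), (87, 45), (91, 40)]
top [(60, 100), (60, 105), (62, 95), (62, 110), (63, 30), (63, 35)]
delta cm [14.32 12.5  24.6 ] turn deg 10.34 j6 1.29 axes [[0.002, 0.997, 0.075], [-0.0, 0.075, -0.997], [-1.0, 0.002, 0.0]] F [ 0.46  0.28 -1.48] w 0.22929771394091825 p [ 0.3786 -0.0655  0.203 ] 9.9
203 109 [268.01358449 154.92890957]
[531. 243.]
[429. 303.]
```

View pics/s9.png

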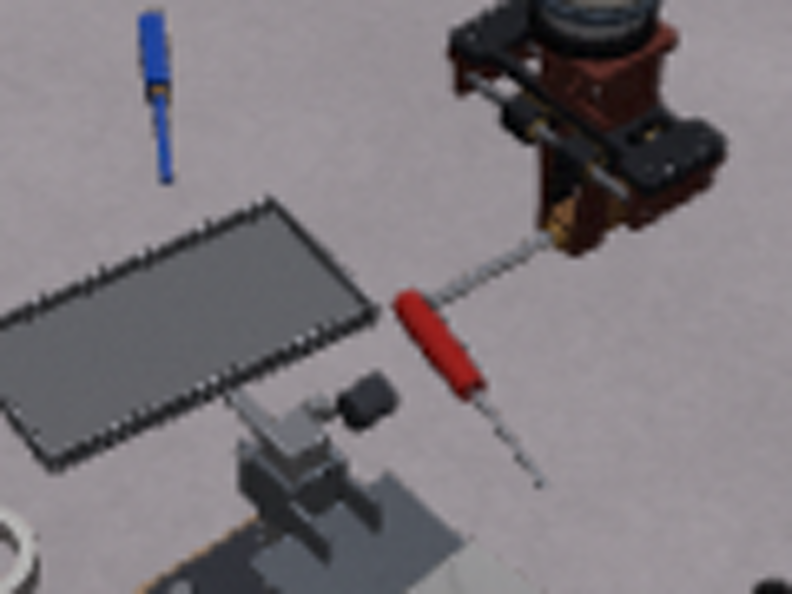

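The tail is thrown over to +y and the rod sits straight in the grip (tip seen at (430,303), as predicted). The rod goes back to its tray.

drive_tool(
  deltas=[0, 0, 0, 4, 0, 0, 0, 0, 9, 2, 0, 0, 3, 13, 5, 0, 0, 6, 17, 7, 0, 1, 9, 21, 9, 0, 3, 12, 24, 10.3, 0, 6, 12.5, 24.6, 10.3, 0, 10, 12.5, 24.6, 10.3],
)

```text
time_s: 10.7
ee_pos: [0.5243, -0.3038, 0.102]
tcp_rot: [0.526, 0.471, -0.525, 0.475]
force: [0.7, -0.7, -2.6]
grip_width: 0.228
```

```bash
python3 - <<'E'
from w import *
to([.5220,-.3014,.012],-.105+np.pi/2)
E
```

```text
delta cm [ 8.99 -0.3  -0.24] turn deg 0.01 j6 1.13 axes [[0.004, 0.995, -0.105], [-0.003, -0.105, -0.995], [-1.0, 0.005, 0.002]] F [ 0.66 -0.71 -2.61] w 0.2284978950079532 p [ 0.5243 -0.3038  0.102 ] 10.7
```

drive_tool(
  deltas=[0, 3, 0, 0, 0, 0, 6, 0, 0, 0, 0, 8, 0, 0, 0, 0, 8.5, 0, 0, 0, 0, 8.8, 0, 0, 0, 0, 8.8, 0, 0, 0],
)

```text
time_s: 11.3
ee_pos: [0.5214, -0.3016, 0.0148]
tcp_rot: [0.525, 0.473, -0.525, 0.474]
force: [-0.3, -0.2, -1.4]
grip_width: 0.225
```

Lower slowly to floor contact, then release to a half-open jaw and lift.

drive_tool(
  deltas=[0, 0.2, 0, 0, 0, 0, 0.4, 0, 0, 0, 0, 0.5, 0, 0, 0, 0, 0.5, 0, 0, 0],
)

```text
time_s: 11.7
ee_pos: [0.5207, -0.3013, 0.0098]
tcp_rot: [0.525, 0.473, -0.525, 0.473]
force: [0.9, 0.1, -1.8]
grip_width: 0.231
```

drive_tool(
  deltas=[50, 0, 0, 0, 0, 50, 0, 0, 0, 0, 50, 0, 0, 0, 0, 50, 0, 0, 0, 0, 50, 0, 0, 0, 0],
)

```text
time_s: 12.2
ee_pos: [0.5206, -0.3012, 0.0096]
tcp_rot: [0.525, 0.473, -0.525, 0.473]
force: [0.4, 0.1, 0.8]
grip_width: 0.499
```

drive_tool(
  deltas=[50, -2, 0, 0, 0, 50, -5, 0, 0, 0, 40, -10, 0, 0, 0, 20, -15, 0, 0, 0, 0, -20, 0, 0, 0, 0, -24, 0, 0, 0, 0, -24, 0, 0, 0],
)

```text
time_s: 12.9
ee_pos: [0.5236, -0.303, 0.2563]
tcp_rot: [0.527, 0.469, -0.524, 0.477]
force: [-0.2, -0.2, -0.2]
grip_width: 0.086
```

```bash
python3 - <<'E'
from plan import *
print(W(0,.078,.116))
to(W(0,.078,.23),J[2])
C=r.camera("scene"); 
# wooden handle pixels in tray
g=C["frame"].astype(int); h=cv2.cvtColor(C["frame"],cv2.COLOR_RGB2HSV)
m=(h[...,0]<15)&(h[...,1]>110)&(h[...,2]>50); m[:, :200]=0; m[:,270:]=0; m[:140]=0;m[185:]=0
vv,uu=np.nonzero(m); print(len(uu),uu.mean(),vv.mean(), onz(C,uu.mean(),vv.mean(),.02), uu.min(),uu.max(),vv.min(),vv.max())
E
```

```text
[0.59823215 0.04257897 0.1306    ]
delta cm [  1.04   3.82 -35.15] turn deg 79.71 j6 1.13 axes [[0.01, 0.995, -0.104], [-0.006, -0.104, -0.995], [-1.0, 0.01, 0.005]] F [-0.22 -0.2  -0.19] w 0.0855211345461538 p [ 0.5236 -0.303   0.2563] 12.9
116 248.11206896551724 154.99137931034483 [ 0.45021258 -0.26114784  0.02      ] 229 269 149 164
```

drive_tool(
  deltas=[0, -1, 0, -2, -8, 0, -2, 0, -5, -16, 0, -3, 0.5, -9, -24, 0, -4, 1, -13, -32, 0, -4, 1.5, -17, -40, 0, -4, 2, -21, -48, 0, -4, 2.5, -25, -56, 0, -4, 3, -29, -64],
)

```text
time_s: 13.75
ee_pos: [0.5798, -0.0143, 0.2875]
tcp_rot: [0.193, 0.681, -0.193, 0.679]
force: [-0.3, -0.1, -0.5]
grip_width: 0.006
```

```bash
python3 - <<'E'
from plan import *
to(W(0,.078,.23),J[2])
E
```

```text
delta cm [ 4.29  5.82 -1.4 ] turn deg -35.96 j6 0.51 axes [[-0.003, 0.525, 0.851], [0.0, 0.851, -0.525], [-1.0, -0.002, -0.003]] F [-0.25 -0.07 -0.47] w 0.005845932194989051 p [ 0.5798 -0.0143  0.2875] 13.75
```

drive_tool(
  deltas=[0, 0, 2, -0.5, -8, 0, 0, 4, -1, -16, 0, 0, 5.8, -1.4, -24, 0, 0, 5.8, -1.4, -32, 0, 0, 5.8, -1.4, -36, 0, 0, 5.8, -1.4, -36, 0, 2, 5.8, -1.4, -36, 0, 4.3, 5.8, -1.4, -36],
)

```text
time_s: 14.55
ee_pos: [0.5995, 0.0406, 0.2457]
tcp_rot: [-0.024, 0.707, 0.024, 0.707]
force: [-0.5, -0.6, 0.1]
grip_width: 0.003
```

drive_tool(
  deltas=[0, 0, 0, 0, 0, 0, 0, 0, 0, 0],
)

```text
time_s: 14.75
ee_pos: [0.599, 0.0405, 0.2458]
tcp_rot: [-0.024, 0.707, 0.024, 0.706]
force: [-0.0, -0.7, 0.9]
grip_width: 0.004
```

```bash
python3 - <<'E'
from w import *
to(W(0,.078,.121),J[2]); weight()
C=load("scene"); T=load("top"); P=r.sense()["ee_pos"]; print(P)
A=C["frame"][110:210,190:310,::-1]; u,v=proj(T,P).astype(int); B=T["frame"][150:240,220:328,::-1]
cv2.imwrite("pics/s10.png",np.hstack([cv2.resize(A,(400,333)),cv2.resize(B,(400,333))]))
E
```

```text
delta cm [11.02  0.21 -0.04] turn deg -0.37 j6 -0.02 axes [[-0.002, -0.069, 0.998], [-0.0, 0.998, 0.069], [-1.0, 0.0, -0.002]] F [-0.02 -0.74  0.85] w 0.003680907251049862 p [0.599  0.0405 0.2458] 14.75
tip [0.0013 0.1889 0.2412] F [-0.  -0.7  0.9] [-0.07 -0.06 -0.09]
scene [(29, 100), (30, 105), (32, 110), (38, 0), (38, 5), (39, -10)]
top [(62, 30), (62, 35), (62, 40), (66, 25), (66, 45), (75, 20)]
[0.59995806 0.04063043 0.24730018]
```

View pics/s10.png

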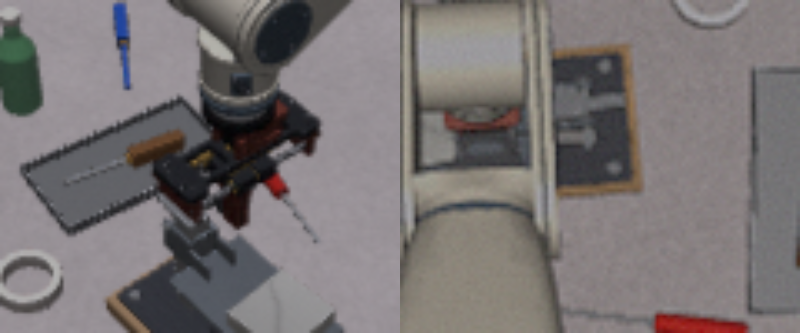

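The rod lies in the tray and the hand is over the bare deck with the jaws across x. I'll descend to just above the deck.

drive_tool(
  deltas=[0, 2, 0.4, 0, 0, 0, 5, 0.4, 0, 0, 0, 8, 0.4, 0, 0, 0, 10, 0.4, 0, 0, 0, 10.5, 0.4, 0, 0, 0, 10.5, 0.4, 0, 0],
)

```text
time_s: 15.45
ee_pos: [0.5995, 0.0447, 0.1419]
tcp_rot: [-0.025, 0.707, 0.025, 0.707]
force: [-0.1, 0.7, -1.1]
grip_width: 0.005
```

drive_tool(
  deltas=[0, 0.3, 0, 0, 0, 0, 0.5, 0, 0, 0, 0, 0.7, 0, 0, 0, 0, 0.9, 0, 0, 0, 0, 1.1, 0, 0, 0, 0, 1.3, 0, 0, 0],
)

```text
time_s: 16.05
ee_pos: [0.6005, 0.0447, 0.1312]
tcp_rot: [-0.025, 0.705, 0.025, 0.708]
force: [-2.8, 0.1, 11.5]
grip_width: 0.007
```

drive_tool(
  deltas=[0, 0.15, 0, 0, 0, 0, 0.3, 0, 0, 0, 0, 0.45, 0, 0, 0, 0, 0.6, 0, 0, 0, 0, 0.75, 0, 0, 0],
)

```text
time_s: 16.55
ee_pos: [0.6005, 0.0447, 0.1237]
tcp_rot: [-0.025, 0.705, 0.025, 0.708]
force: [-3.2, 0.1, 10.8]
grip_width: 0.006
```

drive_tool(
  deltas=[0, 0.2, 0, 0, 0, 0, 0.4, 0, 0, 0, 0, 0.6, 0, 0, 0, 0, 0.8, 0, 0, 0, 0, 1.0, 0, 0, 0, 0, 1.2, 0, 0, 0, 0, 1.4, 0, 0, 0, 0, 1.6, 0, 0, 0],
)

```text
time_s: 17.35
ee_pos: [0.6005, 0.0447, 0.1076]
tcp_rot: [-0.025, 0.705, 0.025, 0.708]
force: [-2.9, 0.2, 11.3]
grip_width: 0.006
```

drive_tool(
  deltas=[0, 0.2, 0, 0, 0, 0, 0.4, 0, 0, 0, 0, 0.6, 0, 0, 0, 0, 0.8, 0, 0, 0, 0, 1.0, 0, 0, 0, 0, 1.2, 0, 0, 0, 0, 1.4, 0, 0, 0, 0, 1.6, 0, 0, 0],
)

```text
time_s: 18.15
ee_pos: [0.6005, 0.0447, 0.0915]
tcp_rot: [-0.025, 0.706, 0.025, 0.708]
force: [-2.3, -0.5, 11.3]
grip_width: 0.007
```

drive_tool(
  deltas=[0, 0.15, 0, 0, 0, 0, 0.3, 0, 0, 0, 0, 0.45, 0, 0, 0, 0, 0.6, 0, 0, 0, 0, 0.75, 0, 0, 0, 0, 0.85, 0, 0, 0],
)

```text
time_s: 18.75
ee_pos: [0.6005, 0.0448, 0.083]
tcp_rot: [-0.025, 0.706, 0.025, 0.708]
force: [-3.0, 0.8, 11.8]
grip_width: 0.008
```

drive_tool(
  deltas=[0, 0.05, 0, 0, 0, 0, 0.1, 0, 0, 0],
)

```text
time_s: 18.95
ee_pos: [0.6005, 0.0447, 0.0821]
tcp_rot: [-0.025, 0.706, 0.025, 0.708]
force: [-4.0, 0.5, 14.1]
grip_width: 0.006
```

drive_tool(
  deltas=[0, 0.05, 0, 0, 0, 0, 0.1, 0, 0, 0],
)

```text
time_s: 19.15
ee_pos: [0.6005, 0.0447, 0.0816]
tcp_rot: [-0.025, 0.706, 0.025, 0.708]
force: [-5.5, -1.0, 17.5]
grip_width: 0.004
```

drive_tool(
  deltas=[0, 0.03, 0, 0, 0, 0, 0.03, 0, 0, 0, 0, 0.03, 0, 0, 0],
)

```text
time_s: 19.45
ee_pos: [0.6005, 0.0447, 0.0814]
tcp_rot: [-0.025, 0.706, 0.025, 0.708]
force: [-5.3, -1.1, 17.5]
grip_width: 0.002
```

drive_tool(
  deltas=[0, 0.04, 0, 0, 0, 0, 0.04, 0, 0, 0, 0, 0.04, 0, 0, 0],
)

```text
time_s: 19.75
ee_pos: [0.6006, 0.0447, 0.0812]
tcp_rot: [-0.025, 0.705, 0.025, 0.708]
force: [-6.5, -0.2, 19.1]
grip_width: 0.002
```

Bearing firmly (about 19 N vertical, 20 N in all) and held. Now straight up and clear.

drive_tool(
  deltas=[0, 0, 0, 0, 0, 0, -0.1, 0, 0, 0, 0, -0.3, 0, 0, 0, 0, -1.5, 0, 0, 0, 0, -5, 0, 0, 0, 0, -10, 0, 0, 0, 0, -15, 0, 0, 0, 0, -20, 0, 0, 0],
)

```text
time_s: 20.55
ee_pos: [0.5989, 0.0447, 0.2808]
tcp_rot: [-0.025, 0.706, 0.025, 0.707]
force: [1.3, 0.7, 0.3]
grip_width: 0.009
```

drive_tool(
  deltas=[0, 0, -4, 0, 0, 0, 0, -9, -3, 0, 0, 0, -14, -6, 0, 0, 0, -19, -9, 0, 0, 0, -24, -12, 0, 0, 0, -29, -14, 0, 0, 0, -33, -16, 0, 0, 0, -33, -16, 0],
)

```text
time_s: 21.35
ee_pos: [0.4613, -0.2985, 0.279]
tcp_rot: [-0.025, 0.706, 0.024, 0.707]
force: [0.9, 0.0, -0.3]
grip_width: 0.002
```

```bash
python3 - <<'E'
from w import *
np.set_printoptions(suppress=True)
old=load("scene"); s=r.sense(); print(s["ee_pos"],s["force"])
C=r.camera("scene"); T=r.camera("top")
np.savez('pics/fin.npz',S=C["frame"],T=T["frame"])
# rod: wooden pixels near the expected handle
for n,c in(("s",C),("t",T)):
    h=cv2.cvtColor(c["frame"],cv2.COLOR_RGB2HSV); m=((h[...,0]>5)&(h[...,0]<18)&(h[...,1]>110)).astype(np.uint8)
    k,_,st,ce=cv2.connectedComponentsWithStats(m); p=proj(c,[.4935,-.2987,.03])
    print(n,"expected handle px",p.round(1),[(ce[i].round(1),st[i,4]) for i in range(1,k) if np.hypot(*(ce[i]-p))<25 and st[i,4]>15])
# pawl and lowering: weight brightness over (lowered, pawl)
f=cv2.GaussianBlur(C["frame"],(3,3),0).max(2).astype(float); o=[]
for low in np.arange(.03,.075,.005):
  for d in range(60,116,5):
    t=np.radians(35+d); u,v=proj(C,W(-.034,-.021-.06*np.cos(t),.148-low+.06*np.sin(t))).round().astype(int); o.append((round(f[v-2:v+3,u-2:u+3].mean()),round(low,3),d))
print(sorted(o)[:8])
# stone: bright low-saturation blob near prediction
h=cv2.cvtColor(C["frame"],cv2.COLOR_RGB2HSV); p=proj(C,W(0,.155,.142-.05)); u,v=p.astype(int); print(p,C["frame"][v-3:v+3,u-3:u+3].mean((0,1)))
H=cv2.cvtColor(T["frame"],cv2.COLOR_RGB2HSV); q=proj(T,W(0,.155,.142-.05)).round(1); u,v=q.astype(int)
m=((T["frame"].min(2)>130)).astype(np.uint8); k,_,st,ce=cv2.connectedComponentsWithStats(m); print(q,T["frame"][v,u],[(ce[i].round(1),st[i,4],onz(T,*ce[i],.0146+.142-.05).round(3)) for i in range(1,k) if np.hypot(*(ce[i]-q))<15 and st[i,4]>50])
E
```

```text
[ 0.46134621 -0.29847713  0.27900649] [ 0.86855464  0.01059824 -0.3462806 ]
s expected handle px [236.  152.6] [(array([236.2, 154.1]), np.int32(102))]
t expected handle px [330.6 210.2] [(array([330.2, 210. ]), np.int32(87))]
[(50, np.float64(0.06), 95), (50, np.float64(0.065), 95), (50, np.float64(0.07), 90), (52, np.float64(0.05), 105), (52, np.float64(0.055), 100), (55, np.float64(0.05), 100), (55, np.float64(0.07), 95), (57, np.float64(0.055), 95)]
[273.02628668 211.64528334] [138.77777778 137.77777778 139.33333333]
[223.3 183.6] [122 123 118] [(array([225.4, 193. ]), np.int32(55), array([0.556, 0.111, 0.107]))]
```

```bash
python3 - <<'E'
from h import *
f=np.load('pics/fin.npz')["T"]; c=load("top")
m=(f.min(2)>105).astype(np.uint8); m[:, :205]=0; m[:,236:]=0; m[:165]=0; m[202:]=0
vv,uu=np.nonzero(m); print(len(uu),uu.mean(),vv.mean(),proj(c,[.5924,.1194,.1065]),uu.min(),uu.max(),vv.min(),vv.max())
print(r.hand_in())
E
```

```text
775 218.62451612903226 183.30064516129033 [223.33988919 183.56671031] 205 235 165 201
the job is handed in; nothing more can be done
None
```

I did every step of the job and handed it in at about 21 s of the 72 s allowed. No verdict was reported.

- **Pawl:** I lifted the tail with the rod until it stopped moving. A further 3 mm of commanded movement changed nothing. The last camera match puts the pawl at about 95–100° (the stop is at 100°). The force read at the wrist stayed at about 8 N or less.
- **Deck:** It slid down under about 11 N and met its rest roughly 50 mm down. I pressed it to about 19 N vertical, 20 N in all, then withdrew straight up.
- **Rod:** It lies in its tray, with the handle within about 1–2 pixels of where it started in both views.
- **Stone and the other objects:** I saw no contact with any of them.

**Checks that were weak or disagreed:**
- **Stone position:** My final brightness check on the stone was inconclusive because it picked up background. The stone's place rests on the last picture, taken before the push.
- **Rest contact:** The force between deck and rest after I let go was not measured.
- **Rod in the grip:** The rod turned a little in the grip during the lift, with its tip lagging about 10 mm. I allowed for that by leading the movement.

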